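# Clip the sprung hook probe onto the red terminal

### The job

Take the yellow hook probe from its white stand and set it in the slot of the red terminal block, wherever that stands; press its plunger so that the hook comes out, slide the hook under the brass post until it meets it, and let the plunger up so that the hook holds the post, then let go with the probe upright and its flange flat on the block. Work gently: never lean on the block or drive the hook hard against it, leave the black block alone and do not shift the other things.

Things in the scene. Friction and masses are not known exactly. Their poses are not given: they have to be found in the camera images.
- probe: the hook probe, loose, about 90 g, standing upright in the stand: yellow barrel 14 mm thick up to z = 48 mm, with a flange 36 mm wide, 4 mm thick. Origin: centre of the flange's underside; z up along the barrel, +x the way the hook opens. Below the flange a round neck, 14 mm thick, 10 mm long.
- cap (a point): centre of the black plunger cap on top of the probe: 30 (x) by 18 (y) by 24 mm high; 74 mm above the probe's origin when not pressed. Either pair of sides can be gripped; across the 30 mm it cannot tip in the fingers when slid along x. Lifting by the cap lifts the probe, pushing down presses the plunger once the flange rests on something.
- hook (a point): middle of the floor of the steel hook under the neck, at x = 7.5, z = -14 mm of the probe when not pressed; it moves with the cap. Round stem 5 mm thick on the probe's axis; toe 6 mm wide, 4 mm thick below the floor, reaching forward to x = 15.5 mm; at its end a lip 3 mm thick, 2.5 mm above the floor.
- plunger (a joint): how far the plunger is pressed in, m: 0 out, 0.013 at its hard stop. Sprung: 1.3 N to start, 3.5 N at 9 mm, 4.5 N at 13 mm. With the flange on the plate the lip passes under the post only if pressed 8.5 mm or more; let up under the post, the hook rises against it and the plunger stays about 6 mm in.
- block_red: red terminal block, fixed: 110 (x) by 80 (y) by 60 mm high; origin under its centre, +x along its slot towards the post. Grey base, two red cheeks, red guide plate 8 mm thick, its top at z = 60 mm. Probe and block must never press on each other with more than 11 N.
- slot (a point): centre of the red plate's slot, on the plate's top face, at x = +2.5, z = 60 mm of the block. The slot is 18 mm wide (y) and 63 mm long (x, 31.5 mm each way). Let the probe in near the slot's rear end, so that its hook comes down behind the post.
- post_mid (a point): middle of the range in which the red block's brass post may stand: x = +18, z = 44 mm of the block. The post is a round bar 8 mm thick along y, under the slot from cheek to cheek, clamped anywhere up to 12 mm ahead of or behind this point; where is not measured, it must be seen or felt.
- block_black: black terminal block, otherwise like the red one; not to be touched with the probe.
- stand: white parking stand, fixed, 85 by 70 by 60 mm high, origin under its centre. The probe stands in it, flange on its top, neck and hook in a slot 18 mm wide and 37 mm long, about along the stand's x.
- beaker_100: clear beaker, 50 mm wide, 68 high; a bystander, origin under its middle
- tape_roll: roll of tape, 62 mm wide, 19 high; a bystander, origin under its middle
- pipette_bulb: red rubber bulb, 44 mm wide, 68 high; a bystander, origin under its middle
- beaker_50: small clear beaker, 44 mm wide, 58 high; a bystander, origin under its middle
- petri_a: petri dish, 59 mm wide, 14 high; a bystander, origin under its middle
- timer: white timer with three buttons, 64x62x18 mm; a bystander, origin under its middle
Not all that is in view belongs to the job. Leave any orange look-alike of the probe alone. What is shaped like the block_red but purple is not meant.

How it is judged:
By the outcome, as a careful person would: the job done as asked, in the order asked, and still so for the second after the job is handed in, with the robot touching nothing.
It also fails if it takes over 64 s, if anything falls off the work surface, if the arm or the gripper's body presses on something with over 40 N, if the wrist force passes 120 N, or if a joint passes its speed limit or range.

### The arm

A 6-joint arm with a two-finger parallel gripper is mounted at the origin on a cart in front of the work surface, level with it; the furniture and walls round the work are solid. World frame = base frame: x ahead of the robot, y to its left, z up, the work surface at z = 0. Lengths are in mm, angles in rad, forces in N, time in s.
With the tool pointing down it reaches from about 300 to 875 mm from the base axis. Payload 6.4 kg.
Tool frame: the origin (TCP) lies at the very end of the fingers, on their centre line; the grasp point (between the pads) lies 19 mm behind it; z points along the fingers, y is the line along which they close (so a half turn about z gives the same grasp; the last joint's range is limited). The gripper opens to 88 mm and grips with 3 to 60 N. Pads are 18 mm wide; open, the fingers measure 123 mm over their backs; the gripper's body (75 mm by 187 mm) begins 45 mm behind the grasp point.
Start: joints at [0.895, 0.181, 1.607, -0, 1.354, -0.206], TCP at [260.299, 512.724, 238.714] pointing down, gripper open.
Joint ranges: [-2.99, 2.99], [-0.89, 2.07], [0.3, 2.58], [-1.14, 4.28], [0, 2.63], [-3.12, 3.12]. Speed limits (rad/s): [2.57, 2.57, 3.01, 3.14, 3.14, 3.14].

### API

Orientations are given as a unit quaternion [x, y, z, w].
In Python, from station import arm gives the robot as it stands. The module is installed in compiled form; this text tells all that it offers.
- The arm moves only by the tool apply_moves, never from a script. Its argument "moves" is a list of rows, each a list of 7 numbers: the turn, a rotation vector about the world's x, y, z in degrees, then the shift along the world's x, y, z in m, then the closure, from 0 (fully open) to 1 (shut). In form: [[wx, wy, wz, x, y, z, claw], ...]. A call has 1 to 8 rows; each row is the pose to reach, as a shift and turn from the pose commanded when the call began; what a row does not reach only later rows make up. A row lasts 1/12 s, in which the tool goes at most 41.7 mm and 7.16 degrees, less where a joint would pass 70% of its speed; a pose out of reach is approached as far as the arm can. A call with a gripper value outside its range is refused whole. The fingers move at their own pace and stop on an object; "squeeze" is the grip in N (left out, the last holds). Time passes only in rows, so rows that repeat a pose let the fingers close. It gives the time, the measured TCP pose, the force, the opening and the grip force at its end, in the units of the state.
- arm.observe(): the state, without advancing time (a new reading comes with each control period).
- arm.camera(name): name is "side" or "top" or "wrist"; returns the picture (384x512x3 uint8, red, green, blue); there is no depth.
- arm.camera_model(name): a dict with "mtx" (3x3 intrinsics, pixels), "view" (4x4, takes a point from world to camera coordinates); the wrist camera has in their place "mount" (4x4, takes a point from camera to tool coordinates, whose origin is the TCP and whose axes are the flange's). Camera axes: x right, y up, looking along -z (the intrinsics and any distortion apply to the point x, -y, -z); pixel columns grow to the right and rows downward; lengths in mm; the calibration is good to about 2 mm. The wrist camera is an equidistant fisheye: a pixel r from the principal point sees the ray r / f radians off the axis. A picture is of the moment at which its call begins: read the wrist's pose just before it. camera_model takes no time and is no camera call.
- arm.hand_in(): hands the job in; it is judged then, once.
The state is a dict: "clock": time; "qpos": joint angles; "qd": joint speeds; "tau": joint torques, N m; "eef_pos": TCP position; "orientation": TCP orientation; "wrist_force": force on the tool from outside, world axes, zero at the start; "wrist_torque": the same for the moment, N m; "gripper_width": finger opening in mm; "grasp_force": force on a finger pad.
Only numpy, scipy, OpenCV 4.12 (cv2) and the standard library are available. Lean on these libraries where they do the work, as an engineer would, in place of code of your own. Each camera call takes 0.05 s, during which the arm holds its last target. There are 200 camera calls.

## Working session

There is one attempt and no reset: what is moved stays moved. The work goes in short steps, Python scripts to look and compute and a tool call to move; the robot and the scene stay as the last step left them, time stands still between calls to the robot, and variables do not carry over. Pictures are saved under pics/ and viewed, at most 10 in all, crops included, and the job is handed in when it is done.

Besides the shell and the picture viewer there is one more tool, called after ">>>" as a command line: name --pt "numbers of a row" for each row, then --argument value for the rest. apply_moves: Moves the arm, as the interface text tells. Its arguments: {"type":"object","properties":{"moves":{"type":"array","items":{"type":"array","items":{"type":"number"}}},"squeeze":{"type":"number"}},"required":["moves"]}

```bash
mkdir -p pics
python3 - <<'E'
from station import arm
import cv2,numpy as np
s=arm.observe();print(s)
for n in ("top","side","wrist"):
    m=arm.camera_model(n);print(n,{k:(np.round(v,3).tolist() if hasattr(v,'tolist') else v) for k,v in m.items()})
for n in ("top","side"):
    cv2.imwrite(f"pics/{n}0.png",cv2.resize(arm.camera(n)[:,:,::-1],(800,600),interpolation=cv2.INTER_CUBIC))
E
```

```text
{'clock': 0.0, 'qpos': array([ 8.94707910e-01,  1.81528887e-01,  1.60800583e+00, -1.73324236e-06,
        1.35377930e+00, -2.06315347e-01]), 'qd': array([ 0.00015765,  0.00052729,  0.0005233 , -0.00086262,  0.00096474,
        0.00034594]), 'tau': array([-1.06285970e-03, -4.33881032e+01, -3.41838956e+01,  7.02774106e-02,
        3.87059245e-02, -1.20800878e-04]), 'eef_pos': array([259.94612631, 512.29084881, 237.81801653]), 'orientation': array([ 2.32732369e-01,  9.72540438e-01, -7.78623364e-04, -3.66768847e-04]), 'wrist_force': array([ 0.00136784, -1.28904324,  0.04939576]), 'wrist_torque': array([0.0399885 , 0.05258668, 0.0428804 ]), 'grasp_force': 0.0, 'gripper_width': 87.96919770502147}
top {'mtx': [[473.628, 0.0, 256.149], [0.0, 473.628, 190.902], [0.0, 0.0, 1.0]], 'view': [[-0.012, -1.0, -0.006, -202.959], [0.988, -0.012, 0.152, -542.158], [-0.152, -0.004, 0.988, -1235.297], [0.0, 0.0, 0.0, 1.0]]}
side {'mtx': [[454.233, 0.0, 261.272], [0.0, 454.233, 189.819], [0.0, 0.0, 1.0]], 'view': [[0.97, -0.243, -0.019, -549.451], [0.158, 0.566, 0.809, -34.08], [-0.186, -0.788, 0.587, -1120.639], [0.0, 0.0, 0.0, 1.0]]}
wrist {'mtx': [[297.319, 0.0, 259.199], [0.0, 297.319, 186.167], [0.0, 0.0, 1.0]], 'mount': [[0.001, 0.948, 0.317, 82.447], [1.0, -0.001, -0.001, 0.95], [-0.001, 0.317, -0.948, -146.538], [0.0, 0.0, 0.0, 1.0]]}
```

View pics/top0.png

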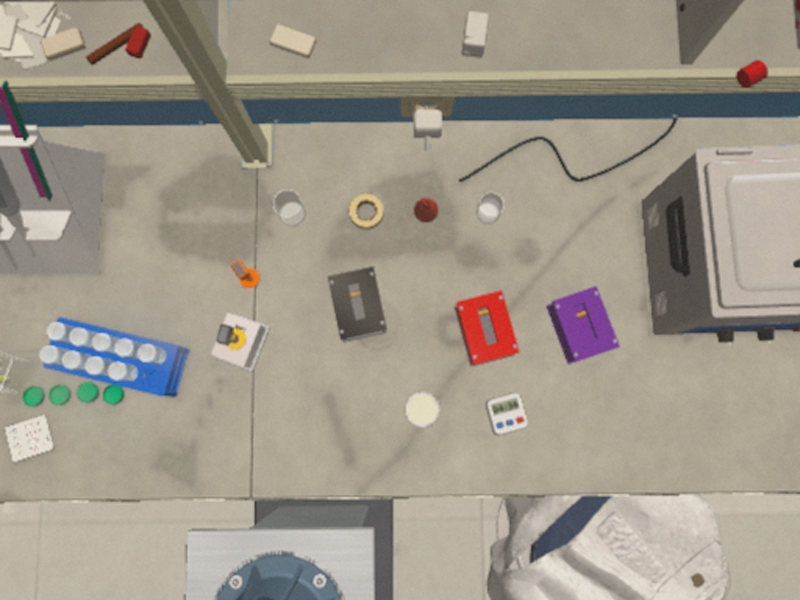

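View pics/side0.png

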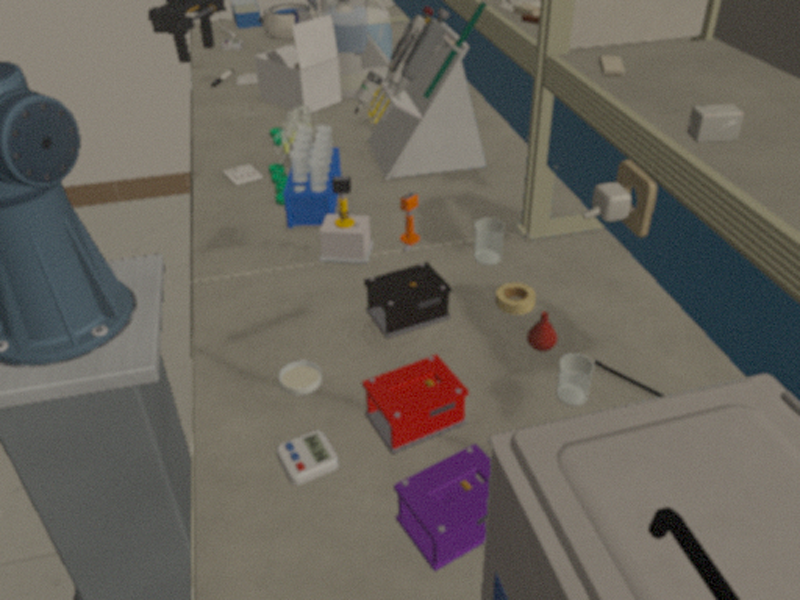

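Top view: the probe sits on the white stand at (236,338), with the black block at (357,303), red block at (488,328) and purple at (583,325). The brass post shows in the red slot at about (484,311), so red's +x points roughly away from the robot. I'll take enlarged crops next.

```bash
cat > h.py <<'E'
from station import arm
import cv2,numpy as np
from scipy.spatial.transform import Rotation as R
def ray(name,px,pose=None):
    m=arm.camera_model(name);K=np.array(m['mtx']);d=np.array([(px[0]-K[0,2])/K[0,0],(px[1]-K[1,2])/K[1,1]])
    if name=='wrist':
        r=np.hypot(*d);v=np.array([*(d/r*np.sin(r) if r>0 else d),np.cos(r)])
        T=np.eye(4);T[:3,:3]=R.from_quat(pose[1]).as_matrix();T[:3,3]=pose[0];T=T@np.array(m['mount'])
    else:
        v=np.array([*d,1]);T=np.linalg.inv(np.array(m['view']))
    v=v*[1,-1,-1];return T[:3,3],T[:3,:3]@v
def at(name,px,z,pose=None):
    o,v=ray(name,px,pose);return o+v*(z-o[2])/v[2]
def proj(name,p,pose=None):
    m=arm.camera_model(name);K=np.array(m['mtx'])
    if name=='wrist':
        T=np.eye(4);T[:3,:3]=R.from_quat(pose[1]).as_matrix();T[:3,3]=pose[0];V=np.linalg.inv(T@np.array(m['mount']))
    else: V=np.array(m['view'])
    c=(V@[*p,1])[:3]*[1,-1,-1]
    if name=='wrist':
        r=np.hypot(c[0],c[1]);t=np.arctan2(r,c[2]);q=c[:2]/r*t
    else:q=c[:2]/c[2]
    return K[:2,:2]@q+K[:2,2]
E
python3 - <<'E'
from h import *
t=arm.camera("top")[:,:,::-1]
a=cv2.resize(t[180:252,270:366],(800,600),interpolation=cv2.INTER_CUBIC)   # x8.333
b=cv2.resize(t[190:244,120:192],(800,600),interpolation=cv2.INTER_CUBIC)
cv2.imwrite("pics/red.png",a[:,:640]);
out=np.hstack([cv2.resize(t[182:242,285:337],(416,480),interpolation=cv2.INTER_CUBIC),cv2.resize(t[192:240,130:178],(384,384+96)if 0 else (384,384),interpolation=cv2.INTER_CUBIC)[:384].copy() if 0 else cv2.resize(t[190:250,128:176],(384,480),interpolation=cv2.INTER_CUBIC)])
cv2.imwrite("pics/crop.png",out)
E
```

```text
(no output)
```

View pics/crop.png

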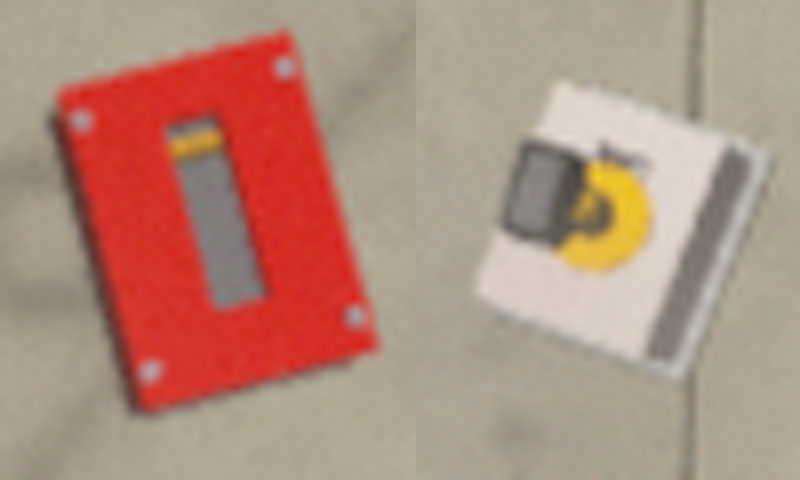

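Crop: the red plate's corners are at (60,92), (292,32), (380,348) and (135,412). Its slot runs from (192,122) to (243,302), with the brass post at (197,146). On the stand, the flange centre is about (600,215) and the cap top about (540,190).

Run:
```python
from h import *
f=lambda x,y,o:(o[0]+(x+.5)/8-.5,o[1]+(y+.5)/8-.5)
o=(285,182)
c=[at('top',f(*p,o),60) for p in [(60,92),(292,32),(380,348),(135,412)]]
print('corners',np.round(c,1).tolist(),np.mean(c,0))
s=[at('top',f(*p,o),60) for p in [(168,127),(215,117),(270,297),(217,307)]]
print('slot',np.round(s,1).tolist(),np.mean(s,0))
print('post',at('top',f(197,146,o),46))
fr=(c[0]+c[1])/2-(c[2]+c[3])/2;print('yaw',np.degrees(np.arctan2(fr[1],fr[0])))
fr=(s[0]+s[1])/2-(s[2]+s[3])/2;print('yaw slot',np.degrees(np.arctan2(fr[1],fr[0])),np.linalg.norm(fr))
o=(128-52,190)
print('flange',at('top',f(600,213,o),64),'cap',at('top',f(541,190,o),146))
st=[at('top',f(*p,o),60) for p in [(556,82),(770,150),(682,380),(475,292)]];print('stand',np.round(st,1).tolist(),np.mean(st,0))
e=arm.observe();print(R.from_quat(e['orientation']).as_matrix().round(3))
```

```text
corners [[529.7, -304.7, 60.0], [548.9, -382.2, 60.0], [443.6, -407.6, 60.0], [423.6, -326.8, 60.0]] [ 486.46287341 -355.29980356   60.        ]
slot [[517.6, -340.1, 60.0], [520.7, -355.8, 60.0], [460.8, -372.1, 60.0], [457.7, -354.6, 60.0]] [ 489.20012512 -355.64282158   60.        ]
post [ 512.9853053  -351.06469556   46.        ]
yaw 12.655496480368368
yaw slot 14.389560488169145 61.83570360384278
flange [472.3807731   68.54801858  64.        ] cap [471.27444357  68.07154567 146.        ]
stand [[516.5, 85.0, 60.0], [493.0, 13.7, 60.0], [417.6, 41.4, 60.0], [447.2, 110.0, 60.0]] [468.59198629  62.5297906   60.        ]
[[-0.892  0.453 -0.001]
 [ 0.453  0.892 -0.001]
 [ 0.    -0.001 -1.   ]]
```

>>> apply_moves --pt "0 0 -55 0.12 -0.25 0 0" --pt "0 0 -55 0.12 -0.25 0 0" --pt "0 0 -55 0.12 -0.25 0 0" --pt "0 0 -55 0.12 -0.25 0 0" --pt "0 0 -55 0.12 -0.25 0 0" --pt "0 0 -55 0.12 -0.25 0 0" --pt "0 0 -55 0.12 -0.25 0 0" --pt "0 0 -55 0.12 -0.25 0 0"

```text
clock: 0.82
eef_pos: [382.2, 258.8, 238.7]
orientation: [0.66, 0.752, -0.0, 0.001]
wrist_force: [-0.5, -0.4, -0.4]
gripper_width: 88.2
grasp_force: 0.0
```

>>> apply_moves --pt "0 0 0 0.085 -0.19 0 0" --pt "0 0 0 0.085 -0.19 0 0" --pt "0 0 0 0.085 -0.19 0 0" --pt "0 0 0 0.085 -0.19 0 0" --pt "0 0 0 0.085 -0.19 0 0" --pt "0 0 0 0.085 -0.19 0 0" --pt "0 0 0 0.085 -0.19 0 0" --pt "0 0 0 0.085 -0.19 0 0"

```text
clock: 1.48
eef_pos: [464.8, 72.9, 238.4]
orientation: [0.656, 0.755, -0.0, -0.001]
wrist_force: [0.4, 0.3, 0.5]
gripper_width: 88.1
grasp_force: 0.0
```

Run:
```python
from h import *
e=arm.observe();print(e['clock'],e['eef_pos'],R.from_quat(e['orientation']).as_matrix().round(3).tolist(),e['qpos'].round(2))
im=arm.camera('wrist')[:,:,::-1];cv2.imwrite('pics/w1raw.png',im)
cv2.imwrite('pics/w1.png',cv2.resize(im,(800,600),interpolation=cv2.INTER_CUBIC))
np.save('w1.npy',np.r_[e['eef_pos'],e['orientation']])
```

```text
1.4833 [464.84698769  72.9080079  238.35025009] [[-0.14, 0.99, -0.001], [0.99, 0.14, 0.001], [0.001, -0.001, -1.0]] [-0.1  -0.06  1.86  0.    1.34 -0.24]
```

View pics/w1.png

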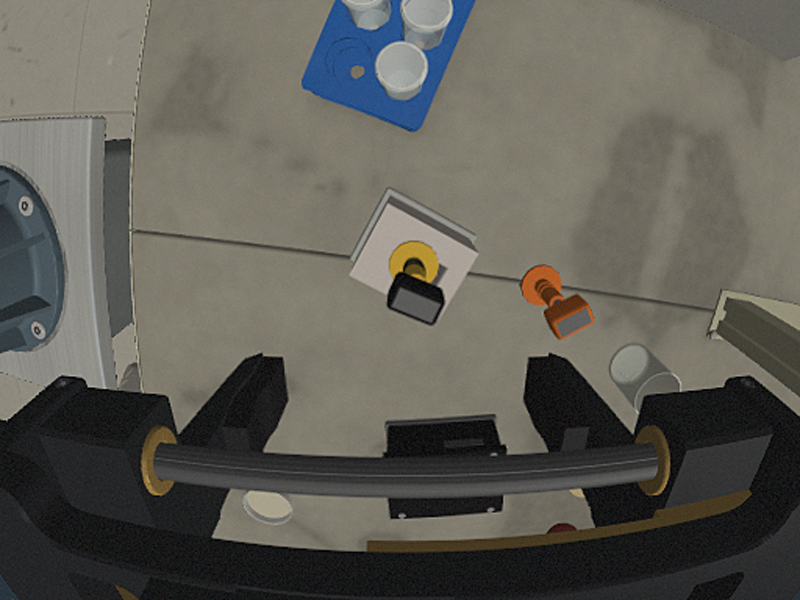

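The wrist view shows the probe on the stand, with its flange at (413,262) and cap top at (417,298). The slot opening shows to the flange's right, so the hook points along world +x. I'll crop for accuracy.

Run:
```python
import cv2
im=cv2.imread('pics/w1raw.png');cv2.imwrite('pics/w1c.png',cv2.resize(im[115:215,215:315],(600,600),interpolation=cv2.INTER_CUBIC))
```

```text
(no output)
```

View pics/w1c.png

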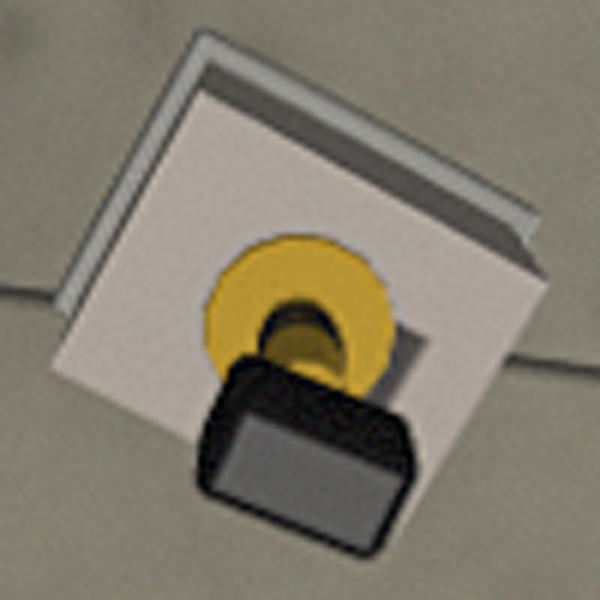

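The crop shows the flange circle centred at (300,325). The cap's top face has corners (245,412), (408,478), (368,556) and (206,492), and the slot's forward end is at (410,360).

Run:
```python
from h import *
a=np.load('w1.npy');P=(a[:3],a[3:])
f=lambda p:(215+(p[0]+.5)/6-.5,115+(p[1]+.5)/6-.5)
print('TCP px',proj('wrist',a[:3]+[0,0,-0.01],P))
print('flange',at('wrist',f((300,325)),64,P), 'r',at('wrist',f((205,325)),64,P),at('wrist',f((395,325)),64,P))
c=[at('wrist',f(p),146,P) for p in [(245,412),(408,478),(368,556),(206,492)]];print(np.round(c,1).tolist(),np.mean(c,0))
v=c[1]-c[0]+c[2]-c[3];print('cap yaw',np.degrees(np.arctan2(v[1],v[0])),[np.linalg.norm(c[i]-c[i-1]) for i in range(4)])
v=c[0]-c[3]+c[1]-c[2];print('cap short yaw',np.degrees(np.arctan2(v[1],v[0])))
s=[at('wrist',f(p),60,P) for p in [(203,92),(547,280),(52,368)]];print(np.round(s,1).tolist())
for i,j in((0,1),(2,0)):
  v=s[j]-s[i];print(np.degrees(np.arctan2(v[1],v[0])),np.linalg.norm(v))
```

```text
TCP px [257.58303791 244.17085239]
flange [471.93082142  70.79211499  64.        ] r [454.41180795  68.30076259  64.        ] [489.47537431  73.32565746  64.        ]
[[461.6, 78.8, 146.0], [486.0, 72.3, 146.0], [482.2, 59.6, 146.0], [457.7, 66.1, 146.0]] [471.87829566  69.20125629 146.        ]
cap yaw -14.918284668477682 [np.float64(13.267886168016599), np.float64(25.24337003966607), np.float64(13.227552457576886), np.float64(25.37554948348702)]
cap short yaw 73.28618096000986
[[448.2, 111.0, 60.0], [517.0, 85.2, 60.0], [426.6, 54.8, 60.0]]
-20.5564249535311 73.52264328989165
68.96615573356372 60.27235583776451
```

>>> apply_moves --pt "0 0 -7 0.007 -0.003 0 0" --pt "0 0 -14 0.007 -0.003 0 0" --pt "0 0 -20 0.007 -0.003 -0.01 0" --pt "0 0 -23.6 0.007 -0.003 -0.03 0" --pt "0 0 -23.6 0.007 -0.003 -0.055 0" --pt "0 0 -23.6 0.007 -0.003 -0.08 0" --pt "0 0 -23.6 0.007 -0.003 -0.105 0" --pt "0 0 -23.6 0.007 -0.003 -0.1235 0"

```text
clock: 2.2
eef_pos: [470.7, 71.8, 113.3]
orientation: [0.795, 0.606, -0.001, -0.001]
wrist_force: [-0.5, 0.1, -0.5]
gripper_width: 88.0
grasp_force: 0.0
```

>>> apply_moves --pt "0 0 0 0 0 0 0.3" --pt "0 0 0 0 0 0 0.5" --pt "0 0 0 0 0 0 0.6" --pt "0 0 0 0 0 0 0.65" --pt "0 0 0 0 0 0 0.7" --pt "0 0 0 0 0 0 0.8" --pt "0 0 0 0 0 0 0.8" --pt "0 0 0 0 0 0 0.8" --squeeze 20

```text
clock: 2.87
eef_pos: [472.6, 69.7, 115.7]
orientation: [0.796, 0.605, 0.0, 0.0]
wrist_force: [-0.2, 0.0, -1.0]
gripper_width: 36.8
grasp_force: 0.0
```

>>> apply_moves --pt "0 0 0 0 0 0 0.9" --pt "0 0 0 0 0 0 0.9" --pt "0 0 0 0 0 0 0.9" --pt "0 0 0 0 0 0 0.9" --pt "0 0 0 0 0 0 0.9" --pt "0 0 0 0 0 0 0.9"

```text
clock: 3.37
eef_pos: [472.4, 69.7, 115.3]
orientation: [0.796, 0.605, 0.0, 0.0]
wrist_force: [0.8, 0.4, 0.8]
gripper_width: 30.2
grasp_force: 20.0
```

>>> apply_moves --pt "0 0 0 0 0 0.012 0.9" --pt "0 0 0 0 0 0.035 0.9" --pt "0 0 0 0 0 0.06 0.9" --pt "0 0 0 0 -0.01 0.08 0.9" --pt "0 0 3 0.002 -0.03 0.09 0.9" --pt "0 0 6 0.004 -0.055 0.09 0.9" --pt "0 0 9 0.006 -0.085 0.09 0.9" --pt "0 0 12 0.008 -0.115 0.09 0.9"

```text
clock: 4.03
eef_pos: [480.1, -46.1, 205.3]
orientation: [0.727, 0.686, 0.0, 0.0]
wrist_force: [1.3, -0.7, -1.8]
gripper_width: 29.9
grasp_force: 20.0
```

>>> apply_moves --pt "0 0 3 0.004 -0.03 0 0.9" --pt "0 0 6 0.008 -0.06 0 0.9" --pt "0 0 9 0.012 -0.09 0 0.9" --pt "0 0 12 0.015 -0.12 0 0.9" --pt "0 0 15 0.018 -0.15 0 0.9" --pt "0 0 17 0.022 -0.18 0 0.9" --pt "0 0 17 0.025 -0.21 0 0.9" --pt "0 0 17 0.028 -0.24 0 0.9"

```text
clock: 4.7
eef_pos: [508.0, -286.6, 204.6]
orientation: [0.619, 0.785, 0.0, -0.001]
wrist_force: [0.3, -0.5, -1.0]
gripper_width: 29.9
grasp_force: 20.0
```

>>> apply_moves --pt "0 0 0 0 -0.03 0 0.9" --pt "0 0 0 0 -0.06 0 0.9" --pt "0 0 0 0 -0.09 0 0.9" --pt "0 0 0 0 -0.12 0 0.9" --pt "0 0 0 0 -0.14 0 0.9" --pt "0 0 0 0 -0.15 0 0.9" --pt "0 0 0 0 -0.15 0 0.9" --pt "0 0 0 0 -0.15 0 0.9"

```text
clock: 5.37
eef_pos: [508.1, -434.5, 204.4]
orientation: [0.619, 0.785, 0.0, -0.001]
wrist_force: [-0.3, 0.3, -1.4]
gripper_width: 29.6
grasp_force: 20.0
```

Run:
```python
from h import *
e=arm.observe();print(e['clock'],e['eef_pos'],R.from_quat(e['orientation']).as_matrix().round(3).tolist(),e['qpos'].round(2),e['grasp_force'],e['gripper_width'])
P=(e['eef_pos'],e['orientation'])
im=arm.camera('wrist')[:,:,::-1];cv2.imwrite('pics/w2raw.png',im)
c=proj('wrist',(487,-355,60),P).astype(int);print(c)
x,y=max(c[0]-75,0),max(c[1]-50,0);print(x,y)
a=cv2.resize(im[y:y+100,x:x+150],(800,533),interpolation=cv2.INTER_CUBIC)
cv2.imwrite('pics/w2.png',a)
np.save('w2.npy',np.r_[e['eef_pos'],e['orientation'],x,y])
```

```text
5.3667 [ 508.08059499 -434.52416184  204.43973502] [[-0.233, 0.973, -0.001], [0.973, 0.233, 0.002], [0.002, -0.0, -1.0]] [-0.88  0.41  1.38  0.    1.35 -1.12] 19.99986521434039 29.641553007059276
[256  91]
181 41
```

View pics/w2.png

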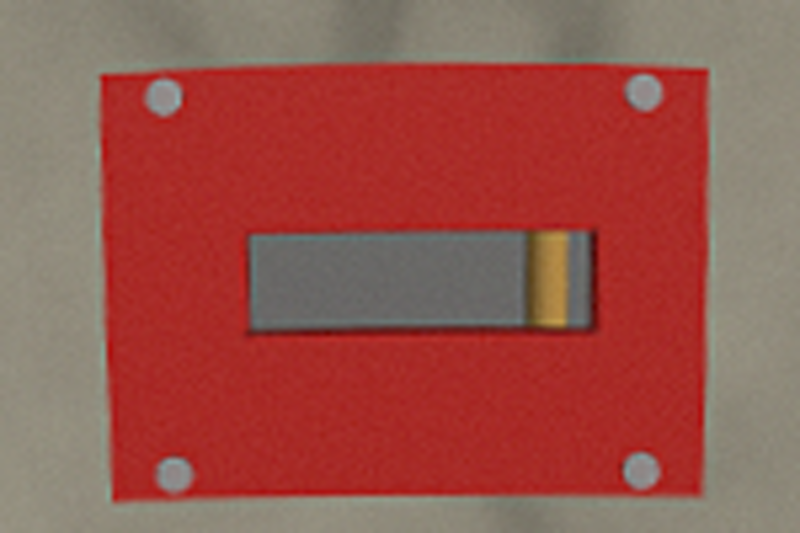

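The crop shows slot corners (248,235), (596,231), (596,329) and (250,332). The post spans columns 527–569 and the screws are at (163,97), (645,92), (641,470) and (174,475).

Run:
```python
from h import *
a=np.load('w2.npy');P=(a[:3],a[3:7]);k=16/3
f=lambda p:(a[7]+(p[0]+.5)/k-.5,a[8]+(p[1]+.5)/k-.5)
def quad(pts,z=60):
    c=[at('wrist',f(p),z,P) for p in pts];v=c[1]-c[0]+c[2]-c[3];w=c[0]-c[3]+c[1]-c[2]
    print(np.mean(c,0).round(1),'yaw',np.degrees(np.arctan2(v[1],v[0])).round(2),np.degrees(np.arctan2(w[1],w[0])).round(2)-90,np.linalg.norm(v)/2,np.linalg.norm(w)/2);return np.mean(c,0),np.arctan2(v[1],v[0])
quad([(100,73),(709,68),(703,495),(113,500)]);quad([(163,97),(645,92),(641,470),(174,475)])
s,y=quad([(248,235),(596,231),(596,329),(250,332)])
u=np.array([np.cos(y),np.sin(y),0])
for p in ((527,281),(548,281),(569,281)):
    q=at('wrist',f(p),45,P);print('post rel slot centre',(q-s)@u)
print('tool yaw',np.degrees(np.arctan2(*R.from_quat(a[3:7]).as_matrix()[[1,0],1])))
```

```text
[ 487.6 -355.9   60. ] yaw 13.92 13.950000000000003 110.21637298252816 79.85488593465742
[ 487.6 -356.2   60. ] yaw 14.05 14.0 86.74572373719066 70.27911259334971
[ 490.6 -355.5   60. ] yaw 14.15 14.129999999999995 62.94197793843621 17.979680892275024
post rel slot centre 19.895336093746263
post rel slot centre 23.905221136270036
post rel slot centre 27.923358000748664
tool yaw 13.462565175899197
```

Run:
```python
from h import *
a=np.load('w2.npy');P=(a[:3],a[3:7]);T=R.from_quat(a[3:7]).as_matrix()
for p in ((0,0,55),(18,0,51),(0,18,51),(0,-18,51)): print(p,proj('wrist',a[:3]+T@np.array(p,float),P).round(1))
im=cv2.imread('pics/w2raw.png');cv2.imwrite('pics/w2p.png',cv2.resize(im[180:270,200:320],(800,600),interpolation=cv2.INTER_CUBIC))
```

```text
(0, 0, 55) [257.9 206.9]
(18, 0, 51) [257.8 185.3]
(0, 18, 51) [282.8 209. ]
(0, -18, 51) [232.9 208.9]
```

View pics/w2p.png

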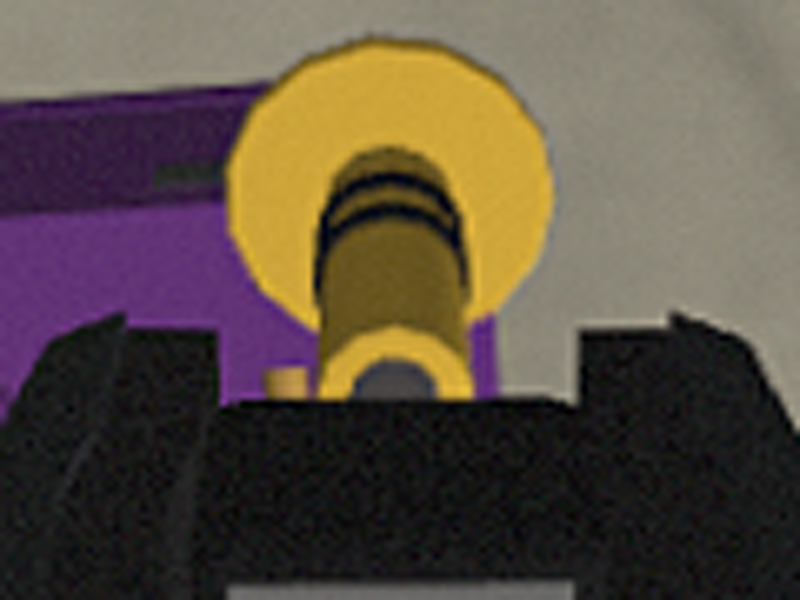

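The flange in hand matches a centred grip: its edges at columns 228 and 552 and top row 40 agree with prediction within about 0.3 mm. Next I move over the slot's rear.

>>> apply_moves --pt "0 0 0.6 -0.008 0.016 0 0.9" --pt "0 0 0.6 -0.018 0.038 0 0.9" --pt "0 0 0.6 -0.028 0.06 0 0.9" --pt "0 0 0.6 -0.0355 0.0757 -0.01 0.9" --pt "0 0 0.6 -0.0355 0.0757 -0.03 0.9" --pt "0 0 0.6 -0.0355 0.0757 -0.05 0.9" --pt "0 0 0.6 -0.0355 0.0757 -0.06 0.9" --pt "0 0 0.6 -0.0355 0.0757 -0.06 0.9"

```text
clock: 6.08
eef_pos: [471.8, -356.9, 142.8]
orientation: [0.615, 0.789, 0.001, -0.002]
wrist_force: [-0.8, 0.0, -1.2]
gripper_width: 29.9
grasp_force: 20.0
```

>>> apply_moves --pt "0 0 0 0 0 0 0.9" --pt "0 0 0 0 0 0 0.9" --pt "0 0 0 0 0 0 0.9"

```text
clock: 6.33
eef_pos: [473.5, -360.2, 146.6]
orientation: [0.615, 0.788, -0.0, 0.001]
wrist_force: [-0.3, 0.7, -0.5]
gripper_width: 29.5
grasp_force: 20.0
```

Run:
```python
from h import *
e=arm.observe();T=R.from_quat(e['orientation']).as_matrix();print(e['clock'],e['eef_pos'],np.degrees(np.arctan2(T[1,1],T[0,1])),T[2].round(4),e['wrist_force'])
P=(e['eef_pos'],e['orientation'])
cv2.imwrite('pics/w3.png',cv2.resize(arm.camera('wrist')[90:240,160:360,::-1],(800,600),interpolation=cv2.INTER_CUBIC))
np.save('w3.npy',np.r_[P[0],P[1]])
```

```text
6.3333 [ 473.50067771 -360.16025717  146.61635629] 14.090265355387547 [-0.0019  0.001  -1.    ] [-0.26662497  0.66341079 -0.48097939]
```

View pics/w3.png

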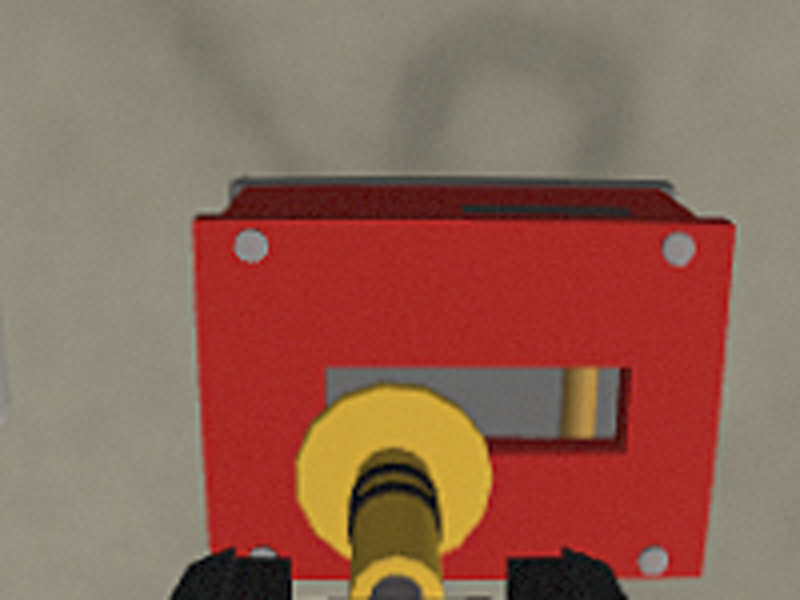

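This view shows the slot's far edge at row 367, near edge at row 439, left end at column 326 and right end at column 630. The post is at columns 563–597 and the flange is still above the plate.

Run:
```python
from h import *
a=np.load('w3.npy');P=(a[:3],a[3:7]);T=R.from_quat(a[3:7]).as_matrix()
f=lambda p:(160+(p[0]+.5)/4-.5,90+(p[1]+.5)/4-.5)
t=lambda p,z:(T.T@(at('wrist',f(p),z,P)-a[:3])).round(1)
print('tool frame: slot edge +',t((327,367),60),t((630,367),60),'edge -',t((626,439),60))
print('post',t((563,405),45),t((597,405),45))
zf=a[2]-51.3
print('flange edges',t((394,383),zf),t((297,470),zf),t((492,470),zf))
e=arm.observe();print(e['clock'],e['eef_pos'])
```

```text
tool frame: slot edge + [  9.6 -13.7  86.6] [ 9.7 49.2 86.6] edge - [-6.3 49.4 86.7]
post [ -3.9  37.6 101.7] [ -3.9  45.3 101.7]
flange edges [17.8  0.2 51.3] [  1.3 -17.3  51.3] [ 1.3 17.9 51.3]
6.3833 [ 473.4171976  -360.17217374  146.50435473]
```

>>> apply_moves --pt "0 0 0 0 0 0 0.9" --pt "0 0 0 0 0 -0.004 0.9" --pt "0 0 0 0 0 -0.009 0.9" --pt "0 0 0 0 0 -0.014 0.9" --pt "0 0 0 0 0 -0.019 0.9" --pt "0 0 0 0 0 -0.023 0.9" --pt "0 0 0 0 0 -0.025 0.9" --pt "0 0 0 0 0 -0.026 0.9"

```text
clock: 7.05
eef_pos: [472.5, -359.3, 118.4]
orientation: [0.615, 0.788, 0.0, -0.001]
wrist_force: [0.5, -0.5, -1.3]
gripper_width: 29.8
grasp_force: 20.0
```

>>> apply_moves --pt "0 0 0 0 0 0 0.9" --pt "0 0 0 0 0 0 0.9" --pt "0 0 0 0 0 0 0.9" --pt "0 0 0 0 0 0 0.9"

```text
clock: 7.38
eef_pos: [473.0, -359.7, 119.5]
orientation: [0.615, 0.788, -0.0, 0.0]
wrist_force: [-0.1, 0.6, -1.1]
gripper_width: 29.5
grasp_force: 20.0
```

>>> apply_moves --pt "0 0 0 0 0 -0.0015 0.9" --pt "0 0 0 0 0 -0.003 0.9" --pt "0 0 0 0 0 -0.0045 0.9" --pt "0 0 0 0 0 -0.006 0.9" --pt "0 0 0 0 0 -0.0075 0.9" --pt "0 0 0 0 0 -0.009 0.9" --pt "0 0 0 0 0 -0.009 0.9" --pt "0 0 0 0 0 -0.009 0.9"

```text
clock: 8.05
eef_pos: [472.9, -359.7, 110.3]
orientation: [0.615, 0.788, -0.0, 0.0]
wrist_force: [-1.0, 1.3, 2.9]
gripper_width: 29.7
grasp_force: 20.0
```

>>> apply_moves --pt "0 0 0 0 0 0 0.9" --pt "0 0 0 0 0 0 0.9"

```text
clock: 8.22
eef_pos: [472.8, -359.7, 110.4]
orientation: [0.615, 0.788, -0.0, 0.0]
wrist_force: [-1.1, 0.4, 2.8]
gripper_width: 30.1
grasp_force: 20.0
```

>>> apply_moves --pt "0 0 0 0 0 -0.0015 0.9" --pt "0 0 0 0 0 -0.003 0.9" --pt "0 0 0 0 0 -0.0045 0.9" --pt "0 0 0 0 0 -0.0055 0.9" --pt "0 0 0 0 0 -0.0055 0.9" --pt "0 0 0 0 0 -0.0055 0.9" --pt "0 0 0 0 0 -0.0055 0.9"

```text
clock: 8.8
eef_pos: [472.8, -359.7, 104.8]
orientation: [0.615, 0.788, -0.0, 0.0]
wrist_force: [-1.3, -0.6, 4.0]
gripper_width: 29.5
grasp_force: 20.0
```

>>> apply_moves --pt "0 0 0 0.0019 0.0005 0 0.9" --pt "0 0 0 0.0044 0.0011 0 0.9" --pt "0 0 0 0.0073 0.0018 0 0.9" --pt "0 0 0 0.0102 0.0026 0 0.9" --pt "0 0 0 0.0131 0.0033 0 0.9" --pt "0 0 0 0.016 0.004 0 0.9" --pt "0 0 0 0.0184 0.0046 0 0.9" --pt "0 0 0 0.0194 0.0049 0 0.9"

```text
clock: 9.47
eef_pos: [492.6, -354.5, 104.7]
orientation: [0.615, 0.789, -0.0, 0.0]
wrist_force: [-2.2, -0.7, 3.7]
gripper_width: 29.3
grasp_force: 20.0
```

>>> apply_moves --pt "0 0 0 0.001 0.0002 0 0.9" --pt "0 0 0 0.0024 0.0006 0 0.9" --pt "0 0 0 0.0039 0.001 0 0.9" --pt "0 0 0 0.0053 0.0013 0 0.9" --pt "0 0 0 0.0068 0.0017 0 0.9" --pt "0 0 0 0.0082 0.0021 0 0.9" --pt "0 0 0 0.0097 0.0024 0 0.9" --pt "0 0 0 0.0097 0.0024 0 0.9"

```text
clock: 10.13
eef_pos: [502.2, -352.2, 104.8]
orientation: [0.615, 0.788, 0.0, 0.0]
wrist_force: [-2.0, -0.6, 2.8]
gripper_width: 29.6
grasp_force: 20.0
```

>>> apply_moves --pt "0 0 0 0.0007 0.0002 0 0.9" --pt "0 0 0 0.0014 0.0003 0 0.9" --pt "0 0 0 0.0021 0.0005 0 0.9" --pt "0 0 0 0.0028 0.0007 0 0.9" --pt "0 0 0 0.0035 0.0009 0 0.9" --pt "0 0 0 0.0035 0.0009 0 0.9"

```text
clock: 10.63
eef_pos: [505.5, -351.4, 104.7]
orientation: [0.615, 0.788, 0.0, 0.0]
wrist_force: [-1.6, -0.7, 3.6]
gripper_width: 29.7
grasp_force: 20.0
```

>>> apply_moves --pt "0 0 0 0.0005 0.0001 0 0.9" --pt "0 0 0 0.001 0.0002 0 0.9" --pt "0 0 0 0.001 0.0002 0 0.9"

```text
clock: 10.88
eef_pos: [506.5, -351.2, 104.7]
orientation: [0.615, 0.788, 0.0, 0.0]
wrist_force: [-3.1, -0.6, 3.4]
gripper_width: 30.0
grasp_force: 20.0
```

>>> apply_moves --pt "0 0 0 0.0003 0.0001 0 0.9" --pt "0 0 0 0.0005 0.0001 0 0.9" --pt "0 0 0 0.0005 0.0001 0 0.9"

```text
clock: 11.13
eef_pos: [506.9, -351.0, 104.7]
orientation: [0.615, 0.788, 0.0, -0.0]
wrist_force: [-2.1, -0.4, 3.5]
gripper_width: 29.8
grasp_force: 20.0
```

>>> apply_moves --pt "0 0 0 0.0002 0.0001 0 0.9" --pt "0 0 0 0.0004 0.0001 0 0.9" --pt "0 0 0 0.0004 0.0001 0 0.9"

```text
clock: 11.38
eef_pos: [507.3, -351.0, 104.7]
orientation: [0.615, 0.788, 0.0, -0.0]
wrist_force: [-2.6, -0.4, 3.1]
gripper_width: 29.8
grasp_force: 20.0
```

>>> apply_moves --pt "0 0 0 0.0002 0.0 0 0.9" --pt "0 0 0 0.0004 0.0001 0 0.9" --pt "0 0 0 0.0004 0.0001 0 0.9"

```text
clock: 11.63
eef_pos: [507.6, -350.9, 104.7]
orientation: [0.615, 0.788, -0.0, -0.0]
wrist_force: [-2.6, -1.0, 4.0]
gripper_width: 29.9
grasp_force: 20.0
```

>>> apply_moves --pt "0 0 0 0.0002 0.0001 0 0.9" --pt "0 0 0 0.0004 0.0001 0 0.9" --pt "0 0 0 0.0004 0.0001 0 0.9"

```text
clock: 11.88
eef_pos: [507.9, -350.8, 104.7]
orientation: [0.615, 0.788, -0.0, -0.0]
wrist_force: [-4.9, -0.7, 4.7]
gripper_width: 29.7
grasp_force: 20.0
```

>>> apply_moves --pt "0 0 0 0.0002 0.0 0 0.9" --pt "0 0 0 0.0004 0.0001 0 0.9" --pt "0 0 0 0.0004 0.0001 0 0.9"

```text
clock: 12.13
eef_pos: [508.1, -350.8, 104.6]
orientation: [0.615, 0.788, -0.0, -0.0]
wrist_force: [-5.0, -1.4, 4.2]
gripper_width: 29.4
grasp_force: 20.0
```

>>> apply_moves --pt "0 0 0 0.0002 0.0 0 0.9" --pt "0 0 0 0.0003 0.0001 0 0.9" --pt "0 0 0 0.0003 0.0001 0 0.9"

```text
clock: 12.38
eef_pos: [508.2, -350.7, 104.6]
orientation: [0.615, 0.788, -0.0, -0.001]
wrist_force: [-6.6, -0.4, 5.0]
gripper_width: 29.5
grasp_force: 20.0
```

>>> apply_moves --pt "0 0 0 -0.0004 -0.0001 0 0.9" --pt "0 0 0 -0.0005 -0.0001 0.0006 0.9" --pt "0 0 0 -0.0005 -0.0001 0.0013 0.9" --pt "0 0 0 -0.0005 -0.0001 0.002 0.9" --pt "0 0 0 -0.0005 -0.0001 0.0027 0.9" --pt "0 0 0 -0.0005 -0.0001 0.0034 0.9" --pt "0 0 0 -0.0005 -0.0001 0.0038 0.9" --pt "0 0 0 -0.0005 -0.0001 0.0038 0.9"

```text
clock: 13.05
eef_pos: [508.2, -350.7, 108.6]
orientation: [0.615, 0.788, -0.0, -0.0]
wrist_force: [-5.0, -1.9, 2.3]
gripper_width: 30.0
grasp_force: 20.0
```

>>> apply_moves --pt "0 0 0 0 0 0.0003 0.9" --pt "0 0 0 0 0 0.0005 0.9" --pt "0 0 0 0 0 0.0005 0.9"

```text
clock: 13.3
eef_pos: [508.2, -350.6, 109.0]
orientation: [0.615, 0.788, -0.0, -0.0]
wrist_force: [-4.3, -1.5, 1.9]
gripper_width: 29.9
grasp_force: 20.0
```

>>> apply_moves --pt "0 0 0 -0.0003 -0.0001 0 0.9" --pt "0 0 0 -0.0005 -0.0001 0.0002 0.9" --pt "0 0 0 -0.0005 -0.0001 0.0003 0.9" --pt "0 0 0 -0.0005 -0.0001 0.0003 0.9"

```text
clock: 13.63
eef_pos: [508.0, -350.7, 109.4]
orientation: [0.615, 0.788, 0.0, 0.0]
wrist_force: [-3.7, -1.1, 0.6]
gripper_width: 29.7
grasp_force: 20.0
```

>>> apply_moves --pt "0 0 0 -0.0003 -0.0001 0 0.9" --pt "0 0 0 -0.0006 -0.0001 0 0.9" --pt "0 0 0 -0.0006 -0.0001 0 0.9" --pt "0 0 0 -0.0006 -0.0001 0 0.9"

```text
clock: 13.97
eef_pos: [507.7, -350.8, 109.4]
orientation: [0.615, 0.788, 0.0, 0.0]
wrist_force: [-0.6, -0.3, 1.3]
gripper_width: 29.6
grasp_force: 20.0
```

>>> apply_moves --pt "0 0 0 0 0 0 0.64" --pt "0 0 0 0 0 0 0.6" --pt "0 0 0 0 0 0 0.5" --pt "0 0 0 0 0 0 0.4" --pt "0 0 0 0 0 0 0.3" --pt "0 0 0 0 0 0 0.3" --pt "0 0 0 0 0 0 0.3" --pt "0 0 0 0 0 0 0.3" --squeeze 5

```text
clock: 14.63
eef_pos: [507.2, -350.9, 109.3]
orientation: [0.615, 0.788, 0.0, -0.0]
wrist_force: [0.3, 0.7, 1.2]
gripper_width: 61.5
grasp_force: 0.0
```

Run:
```python
from h import *
e=arm.observe();print(e['clock'],e['eef_pos'],e['gripper_width'],e['grasp_force'],e['wrist_force'])
cv2.imwrite('pics/w4.png',cv2.resize(arm.camera('wrist')[90:240,160:360,::-1],(800,600),interpolation=cv2.INTER_CUBIC))
```

```text
14.6333 [ 507.19352544 -350.87201582  109.30566902] 61.52143816578655 0.0 [0.26075876 0.74918496 1.17368708]
```

View pics/w4.png

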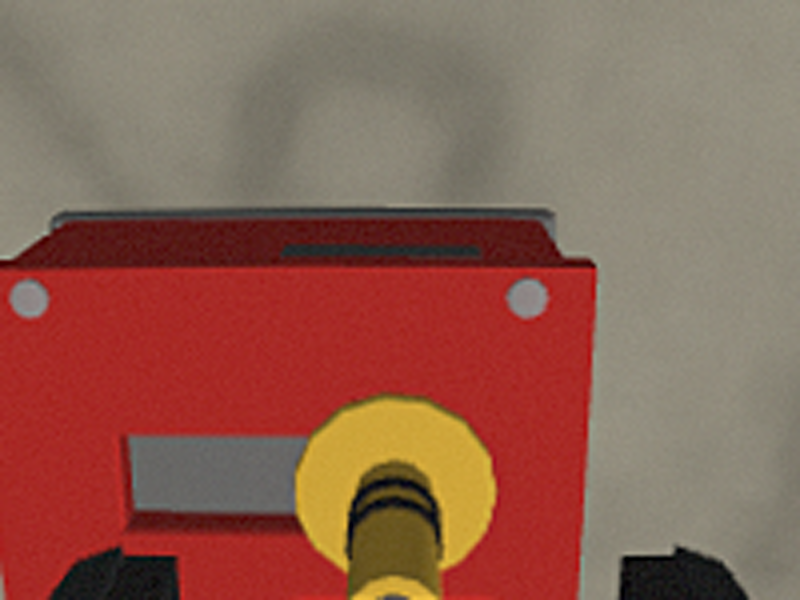

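The flange sits at (395,485) over the slot's front end, apparently flat, and the fingers are clear. I'll retreat straight up.

>>> apply_moves --pt "0 0 0 0 0 0.004 0.2" --pt "0 0 0 0 0 0.015 0.1" --pt "0 0 0 0 0 0.035 0.1" --pt "0 0 0 0 0 0.06 0.1" --pt "0 0 0 0 0 0.09 0.1" --pt "0 0 0 0 0 0.12 0.1" --pt "0 0 0 0 0 0.15 0.1" --pt "0 0 0 0 0 0.15 0.1"

```text
clock: 15.35
eef_pos: [509.6, -353.2, 268.3]
orientation: [0.615, 0.788, -0.001, 0.006]
wrist_force: [1.1, -0.8, 0.7]
gripper_width: 79.5
grasp_force: 0.0
```

>>> apply_moves --pt "0 0 0 -0.03 -0.02 0.02 0.1" --pt "0 0 0 -0.05 -0.05 0.02 0.1" --pt "0 0 0 -0.06 -0.08 0.02 0.1" --pt "0 0 0 -0.06 -0.08 0.02 0.1" --pt "0 0 0 -0.06 -0.08 0.02 0.1"

```text
clock: 15.77
eef_pos: [446.3, -432.1, 279.7]
orientation: [0.616, 0.788, 0.0, 0.0]
wrist_force: [0.2, -0.1, 0.1]
gripper_width: 79.3
grasp_force: 0.0
```

Run:
```python
from h import *
e=arm.observe();P=(e['eef_pos'],e['orientation']);print(e['clock'],P[0])
c=proj('wrist',(506,-351,80),P).astype(int);im=arm.camera('wrist')[:,:,::-1];s=arm.camera('side')[:,:,::-1]
print(c);x,y=max(c[0]-50,0),max(c[1]-60,0)
p=proj('side',(506,-351,90)).astype(int);print(p)
A=cv2.resize(im[y:y+120,x:x+100],(400,480),interpolation=cv2.INTER_CUBIC)
B=cv2.resize(s[p[1]-30:p[1]+30,p[0]-25:p[0]+25],(400,480),interpolation=cv2.INTER_CUBIC)
cv2.imwrite('pics/fin.png',np.hstack([A,B]))
for z in (64,60+68+12,146): print(z,(proj('wrist',(506.8,-351,z),P)-[x,y])*4)
```

```text
15.7667 [ 446.33065765 -432.10493945  279.73406963]
[324 107]
[274 230]
64 [193.37313787 241.08290648]
140 [257.06210733 260.13606113]
146 [263.44818054 262.09081764]
```

View pics/fin.png

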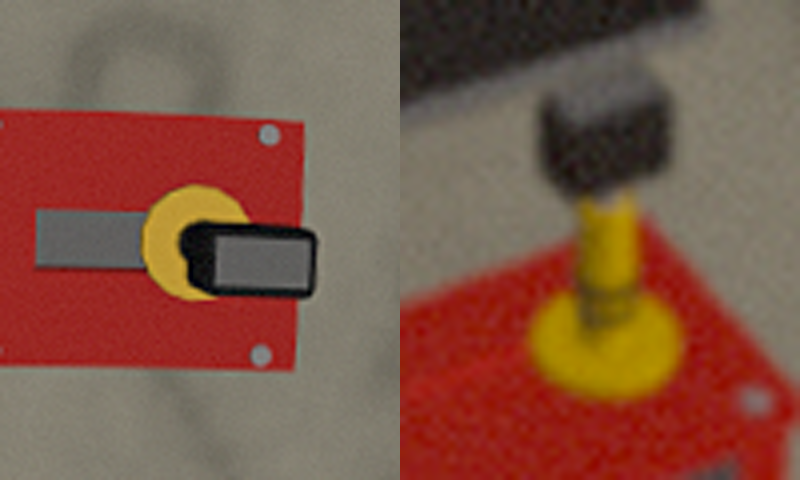

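The probe stands upright with its flange flat at (195,243). The cap top is at (262,263), which matches a plunger about 6 mm in. Handing in.

```bash
python3 -c "
from station import arm
print(arm.hand_in())"
```

```text
the job is handed in; nothing more can be done
None
```

I set the yellow probe in the red block's slot, hooked it under the brass post and let go. It stands upright with its flange flat and the plunger about 6 mm in (judged from the last camera view). I handed the job in at about 16 s; no verdict came back.

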